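# Set a peristaltic pump's roller gap with a blade gauge

### The job

Set the roller gap of the bench pump: take the blue-handled blade gauge out of its stand and slide its blade down between the roller and the shoe of the pressure arm until the gauge's flange sits flat on top. Then push the red lever post so that the arm closes, until it firms up with the blade gripped between shoe and roller - do not force it - and leave the gauge standing there, gripped. Leave the other gauges and the things around the pump where they are.

Things in the scene. Friction and masses are not known exactly. Their poses are not given: they have to be found in the camera images.
- gauge_blue: Gauge to use (sizes in mm): blue handle 12 (x) x 26 (y), z = 4 to 49; steel flange 30 x 28, z = 0 to 4; blade 3 thick (x), 16 wide (y), reaching 34 down, its last 4 mm stepped to 1.5 x 12. Origin: centre of the flange's underside, z up. About 50 g (varies). It stands in any one of the stand's three slots. A half turn about z makes no difference.
- gauge_yellow: Gauge of the same shape with a yellow handle, blade 2 mm thick, in the stand; leave alone. Same origin and axes.
- gauge_green: Gauge of the same shape with a green handle, blade 4 mm thick, in the stand; leave alone. Same origin and axes.
- gauge_stand: White fixed plastic block 70 (x) x 190 (y) x 45 mm high with three slots, 7 (x) x 21 (y), 40 deep, at y = -58, 0 and +58. Origin: centre of its underside. The gauges' flanges rest on its top.
- roller_gap (a point): Where the gauge's origin belongs when gripped: 1.5 mm out from the nip roller's face, 118 mm above the table, level with the tops of shoe and rotor disc that carry the flange. Pump axes: z up, -x out to the shoe, y along the gap (the blade's width). With the arm open, the gap at y = 0 is 8 to 11 wide, from the roller at x = +1.5 outward; 1 less at y = -8. 40 deep.
- pressure_arm: Aluminium bar with black shoe (flat face 26 mm long) and red post. Origin on its upright pivot at roller_gap x = -16.5, y = -52, table height. Axes parallel to the pump's when gripping the 3 mm blade; starts 0.11 to 0.14 rad counter-clockwise (from above) of that, closes clockwise. Stays where left. 1.5 N at the post moves it; firm at the blade, 6 to 12 N grips. No spring.
- lever_post (a point): Centre of the top of the red lever post, 152 mm above the table, at (-4, 132) in the pressure arm's frame. Upright cylinder 14 in diameter, free for the top 38, then a collar 17 in diameter. Push it along the pressure arm's +x to close: it moves 14 to 19 mm, then firms up (0.05 rad beyond, without a gauge, is its stop).
- nip_roller: The white pump roller facing the shoe, 12 in diameter, upright, fixed. Origin: centre of its lower end, 83 above the table; 29 high.
- bottle_white: White plastic bottle, 60 diameter, 115 high, origin under its centre. Bystander.
- bottle_blue_cap: Glass bottle with blue cap, 68 diameter, 140 high, origin under its centre. Bystander.
- jar_green_cap: Small clear jar with green cap, 44 diameter, 65 high, origin under its centre. Bystander.
- screwdriver: Grey-handled screwdriver, 170 long, lying on the table. Bystander.
- parts_tray: Shallow blue tray 110 x 150 x 30 with a spare roller in it, origin under its centre. Bystander.
- pump: Bench pump, fixed, rotor facing up: grey housing 150 (x) x 176 (y) mm, origin centre of underside, front to -x; steel deck 78 mm up. Locked rotor, axis at (20, 0): rollers between discs of radius 32, disc top 118 up, black hub nut to 126. The shoe of the pressure arm is on the rotor's -x side.
Things that resemble listed ones, but are neither listed nor needed, are in the scene too. Of the things that look like the gauge_blue, the smaller one is meant.

How it is judged:
By the outcome, as a careful person would: the job done as asked, in the order asked, and still so for the second after the job is handed in, with the robot touching nothing.
It also fails if it takes over 48 s, if anything falls off the work surface, if the arm or the gripper's body presses on something with over 40 N, if the wrist force passes 120 N, or if a joint passes its speed limit or range.

### The arm

A 7-joint arm with a two-finger parallel gripper is mounted at the origin on the work surface. World frame = base frame: x ahead of the robot, y to its left, z up, the work surface at z = 0. Lengths are in m, angles in degrees, forces in N, time in s.
With the tool pointing down it reaches from about 0.4 to 0.85 m from the base axis. Payload 10.4 kg.
Tool frame: the origin (TCP) lies at the very end of the fingers, on their centre line; the grasp point (between the pads) lies 19 mm behind it; z points along the fingers, y is the direction in which the jaws open and shut (so a half turn about z gives the same grasp; the last joint's range is limited). The gripper opens to 85 mm and grips with 20 to 120 N. Pads are 22 mm wide; open, the fingers measure 114 mm over their backs; the gripper's body (76 mm by 85 mm) begins 54 mm behind the grasp point. The pads swing forward as they close: fully open they stand 13 mm farther back than shut.
Start: joints at [70.611, 19.034, -3.707, 83.658, 1.238, 77.344, -5.071], TCP at [0.194, -0.594, 0.231] pointing down, gripper open.
Joint ranges: [-148.97, 148.97], [-28.65, 121.19], [-84.17, 76.75], [9.2, 138.47], [-72.65, 252.65], [3.7, 117.97], [-149.18, 149.18]. Speed limits (degrees/s): [127.2, 127.2, 159.86, 159.86, 180, 180, 180].

### API

Orientations are given as a 3x3 rotation matrix whose columns are the frame's x, y, z axes.
In Python, from bench import bot, camera, calibration, order, masks_of gives the robot as it stands.
- The arm moves only by the shell command python3 -m crank 'ROWS' [FORCE]. ROWS is JSON, a list of rows, each a list of 7 numbers: the turn, a rotation vector about the tool's x, y, z in degrees, then the shift along the tool's x, y, z in mm, then the closure, from -1 (fully open) to 1 (shut). In form: [[ax, ay, az, tx, ty, tz, gripper], ...]. A call has 1 to 12 rows; each row is the pose to reach, as a shift and turn from the pose commanded when the call began, along the tool's axes at that moment; what a row does not reach only later rows make up. A row lasts 1/10 s, in which the tool goes at most 50 mm and 8.59 degrees, less where a joint would pass 70% of its speed; a pose out of reach is approached as far as the arm can. A call with a gripper value outside its range is refused whole. The fingers move at their own pace and stop on an object; FORCE is the grip in N (left out, the last holds). Time passes only in rows, so rows that repeat a pose let the fingers close. It gives the time, the measured TCP pose, the force and the opening at its end, in the units of the state.
- bot.state(): the state, without advancing time (a new reading comes with each control period).
- camera(name): name is "side" or "top" or "wrist"; returns the picture (400x640x3 uint8, blue, green, red); there is no depth.
- calibration(name): a dict with "vertical_fov" (degrees; the focal length in pixels is half the picture's height over the tangent of half this angle, whatever the lens; pixels are square), "cx", "cy" (the principal point, pixels), "xyz" and "rotation" of the camera in the world. Camera axes: x right, y up, looking along -z (the intrinsics and any distortion apply to the point x, -y, -z); pixel columns grow to the right and rows downward; lengths in m; the calibration is good to about 2 mm. A picture is of the moment at which its call begins: read the wrist's pose just before it. calibration takes no time and is no camera call; for the wrist camera it gives the pose at the moment of the call.
- order.finish_job(): hands the job in, once; it reports no verdict.
Trained networks look in the newest picture that a camera, given by its name, has taken for a name from the list of things; names that differ only in an ending like _2 or _b are one class to them, and where a whole thing is asked for, a point or a joint stands for the part that bears it (a point fixed in the world has none). Each returns a list of dicts, best first, with "conf" (0 to 1); they miss things now and then, are a little off and sometimes report something else, mostly with a low value. They report only what shows in the picture. A call takes as long as a camera call. They do not tell look-alikes from the thing itself.
- masks_of(camera, name): "mask" (400x640 bool, what is visible of it) and "xy" ([column, row] in pixels, amid what is visible of it).
The state is a dict: "t": time; "q": joint angles; "qvel": joint speeds; "effort": joint torques, N m; "position": TCP position; "tool_rot": TCP orientation; "wrist_force": force on the tool from outside, world axes, zero at the start; "wrist_torque": the same for the moment, N m; "gripper_width": opening from 0.0 (shut) to 1.0 (fully open).
Only numpy, scipy, OpenCV 4.12 (cv2) and the standard library are available. Lean on these libraries where they do the work, as an engineer would, in place of code of your own. Each camera call takes 0.05 s, during which the arm holds its last target.

## Working session

There is one attempt and no reset: what is moved stays moved. The work goes in short steps, Python scripts to look and compute and a shell command to move; the robot and the scene stay as the last step left them, time stands still between calls to the robot, and variables do not carry over. Pictures are saved under pics/ and viewed, and the job is handed in when it is done.

```bash
ls; mkdir -p pics; python3 - <<'E'
from bench import bot,camera,calibration
import cv2
s=bot.state();print(s)
for n in ("side","top","wrist"):
    print(n,calibration(n)); cv2.imwrite(f"pics/{n}0.png",camera(n))
E
```

```text
pics
{'t': 0.0, 'q': array([70.61234709, 19.07392739, -3.70790848, 83.70867115,  1.23822669,
       77.34252542, -5.07209189]), 'qvel': array([-0.05720551,  0.00238945,  0.03301471,  0.05974734, -0.06550339,
        0.08652118,  0.06614145]), 'effort': array([ 5.16677865e-04, -6.25446582e+01,  4.91512008e-02, -3.91594291e+01,
        1.61214540e-02,  1.00448666e-02,  7.21858123e-05]), 'position': array([ 0.19397471, -0.59372321,  0.23047247]), 'tool_rot': array([[ 9.50550513e-01,  3.10569539e-01, -5.33189294e-04],
       [ 3.10569987e-01, -9.50549501e-01,  1.38888815e-03],
       [-7.54764656e-05, -1.48580093e-03, -9.99998893e-01]]), 'wrist_force': array([ 0.06271781, -1.11119398, -0.0404519 ]), 'wrist_torque': array([-0.0596785 , -0.02933762,  0.00022672]), 'gripper_width': 1.001902846112112}
side {'vertical_fov': 52.98575188579134, 'cx': 307.53155993977435, 'cy': 194.32631745117243, 'xyz': array([0.03327404, 0.51535193, 0.79912612]), 'rotation': array([[-0.72122252,  0.45519065, -0.52214897],
       [-0.69255967, -0.48919003,  0.53014546],
       [-0.01411282,  0.74397217,  0.66806156]])}
top {'vertical_fov': 48.45720891584872, 'cx': 317.57483456283916, 'cy': 202.81520362204327, 'xyz': array([ 0.38913078, -0.02520308,  1.54477292]), 'rotation': array([[-0.00452411,  0.99206982, -0.12560657],
       [-0.99997834, -0.00388788,  0.00530989],
       [ 0.00477944,  0.12562787,  0.99206592]])}
wrist {'vertical_fov': 60.899488397773055, 'cx': 316.972444224827, 'cy': 205.0147099772032, 'xyz': array([ 0.26555704, -0.57132944,  0.3726032 ]), 'rotation': array([[ 3.10249334e-01,  9.08510396e-01,  2.79918222e-01],
       [-9.50655219e-01,  2.96519259e-01,  9.12742231e-02],
       [-7.75631479e-05, -2.94423485e-01,  9.55675052e-01]])}
```

View pics/side0.png

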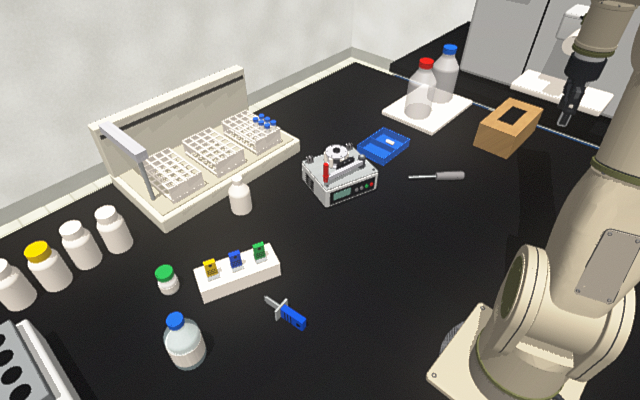

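View pics/top0.png

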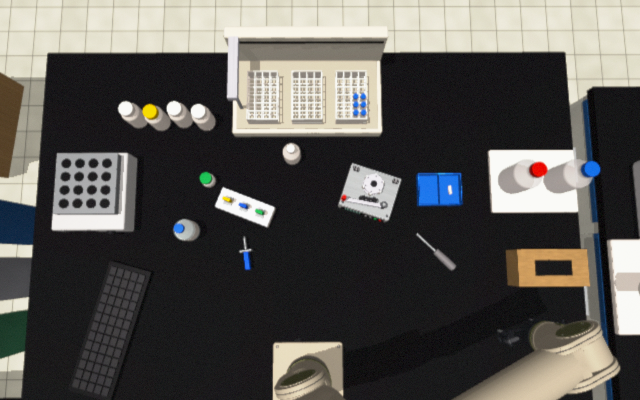

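View pics/wrist0.png

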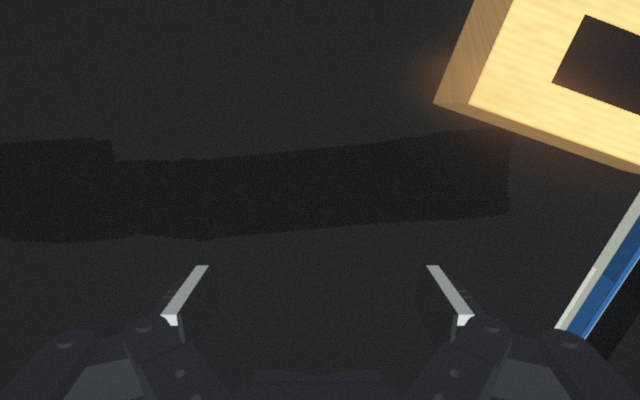

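The side view shows the blue gauge in the middle slot of the stand at (235,259). A larger blue look-alike lies on the table at (290,312). The pump is at (340,172). In the top view these are at (244,206), (247,255) and (370,192).

```bash
cat > h.py <<'E'
from bench import bot,camera,calibration,order,masks_of
import numpy as np,cv2
def K(c): 
    f=200/np.tan(np.radians(c["vertical_fov"])/2); return f
def proj(c,P):
    P=np.atleast_2d(P); q=(P-c["xyz"])@c["rotation"]; f=K(c)
    return np.c_[c["cx"]+f*q[:,0]/-q[:,2], c["cy"]-f*q[:,1]/-q[:,2]]
def ray(c,uv):
    u,v=uv;f=K(c);d=np.array([(u-c["cx"])/f,-(v-c["cy"])/f,-1.]);return c["rotation"]@d
def atz(c,uv,z):
    d=ray(c,uv);return c["xyz"]+d*(z-c["xyz"][2])/d[2]
def tri(obs):
    A=np.zeros((3,3));b=np.zeros(3)
    for c,uv in obs:
        d=ray(c,uv);d/=np.linalg.norm(d);M=np.eye(3)-np.outer(d,d);A+=M;b+=M@c["xyz"]
    return np.linalg.solve(A,b)
def crop(img,u0,u1,v0,v1,name,k=6):
    cv2.imwrite("pics/"+name+".png",cv2.resize(img[v0:v1,u0:u1],None,fx=k,fy=k,interpolation=cv2.INTER_CUBIC))
E
python3 - <<'E'
from h import *
T=camera("top");S=camera("side");ct=calibration("top");cs=calibration("side")
hz={"gauge_blue":.07,"gauge_yellow":.07,"gauge_green":.07,"gauge_stand":.045,"lever_post":.152,"pump":.078,"nip_roller":.1}
for n,z in hz.items():
    o={}
    for cam,c in(("top",ct),("side",cs)):
        r=masks_of(cam,n); 
        for d in r[:3]: print(n,cam,round(d["conf"],2),np.round(d["xy"]),d["mask"].sum(),atz(c,d["xy"],z).round(3))
crop(T,205,285,175,235,"t_st",8);crop(T,330,410,155,230,"t_pu",8)
crop(S,180,320,225,340,"s_st",5);crop(S,290,420,115,215,"s_pu",6)
E
```

```text
gauge_blue top 0.61 [246. 206.] 69 [0.567 0.206 0.07 ]
gauge_blue top 0.52 [244. 260.] 91 [0.386 0.209 0.07 ]
gauge_blue side 0.6 [287. 314.] 553 [0.381 0.23  0.07 ]
gauge_blue side 0.52 [236. 262.] 260 [0.562 0.216 0.07 ]
gauge_yellow top 0.66 [438. 186.] 1370 [ 0.63  -0.438  0.07 ]
gauge_yellow top 0.43 [227. 201.] 92 [0.582 0.27  0.07 ]
gauge_yellow side 0.81 [212. 268.] 256 [0.588 0.266 0.07 ]
gauge_green top 0.18 [371. 191.] 2547 [ 0.614 -0.213  0.07 ]
gauge_green side 0.76 [258. 254.] 209 [0.544 0.166 0.07 ]
gauge_stand top 0.94 [248. 208.] 860 [0.56  0.203 0.045]
gauge_stand side 0.74 [240. 275.] 2217 [0.544 0.222 0.045]
lever_post top 0.6 [365. 200.] 285 [ 0.574 -0.182  0.152]
lever_post top 0.35 [227. 204.] 63 [0.563 0.254 0.152]
lever_post side 0.61 [347. 165.] 517 [ 0.543 -0.153  0.152]
lever_post side 0.17 [238. 198.] 720 [0.653 0.125 0.152]
pump top 0.66 [371. 192.] 2430 [ 0.61  -0.212  0.078]
pump top 0.25 [440. 256.] 254 [ 0.397 -0.436  0.078]
pump side 0.85 [336. 177.] 3342 [ 0.589 -0.165  0.078]
nip_roller top 0.58 [363. 202.] 299 [ 0.576 -0.182  0.1  ]
```

View pics/t_st.png

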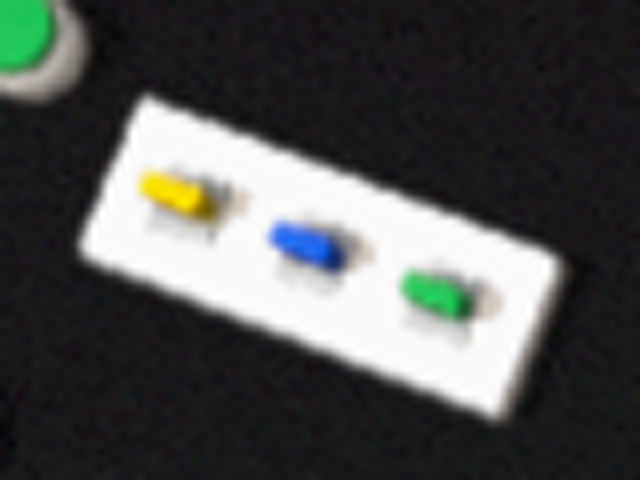

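View pics/t_pu.png

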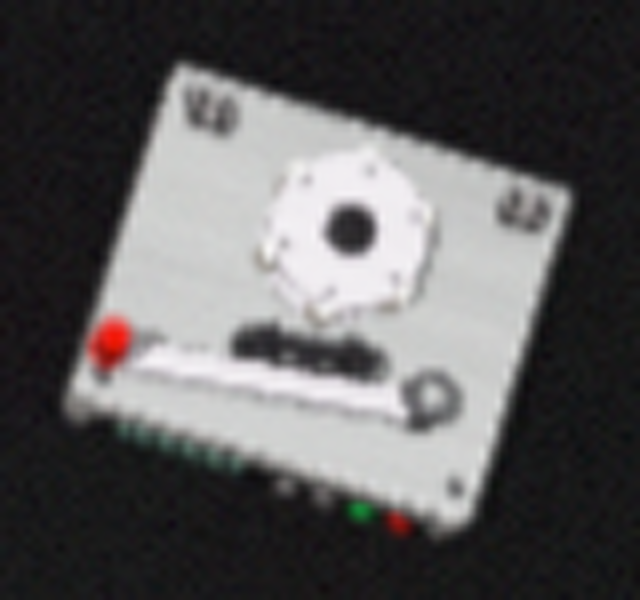

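View pics/s_st.png

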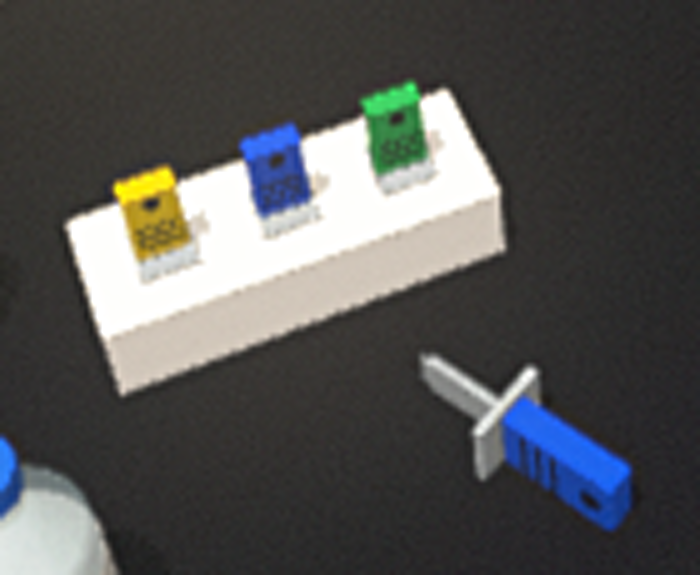

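View pics/s_pu.png

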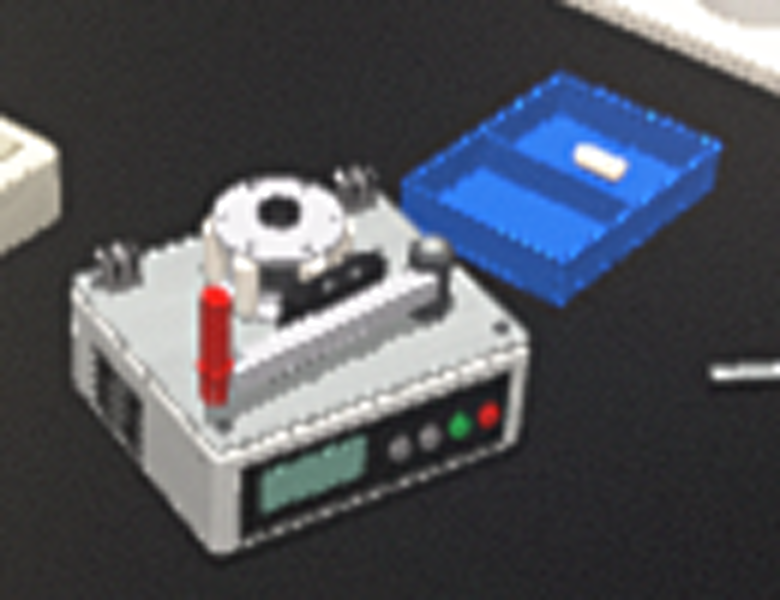

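```bash
cat > fit.py <<'E'
from h import *
from scipy.optimize import least_squares
ct=calibration("top");cs=calibration("side")
t=lambda o,k:lambda p:(o[0]+(p[0]+.5)/k-.5,o[1]+(p[1]+.5)/k-.5)
def fit(obj,obs,x0):
    def res(x,full=False):
        c,s=np.cos(x[2]),np.sin(x[2]);R=np.array([[c,-s,0],[s,c,0],[0,0,1]])
        return np.concatenate([ (proj(cam,R@np.array(P)+[x[0],x[1],0])[0]-uv) for cam,P,uv in obs])
    r=least_squares(res,x0);print(obj,r.x[:2].round(4),np.degrees(r.x[2]).round(2),"res",r.fun.round(1));return r.x
a=t((205,175),8);b=t((180,225),5);p=t((330,155),8);q=t((290,115),6)
X,Y,Z=.035,.095,.045
fit("stand",[(ct,(X,Y,Z),a((145,93))),(ct,(X,-Y,Z),a((562,258))),(ct,(-X,-Y,Z),a((503,420))),(ct,(-X,Y,Z),a((82,252))),
 (cs,(X,Y,Z),b((65,222))),(cs,(X,-Y,Z),b((447,90))),(cs,(-X,-Y,Z),b((502,190))),(cs,(-X,Y,Z),b((110,337)))],[.56,.2,-.3])
X,Y,Z=.075,.088,.078
x=fit("pump",[(ct,(X,Y,Z),p((178,62))),(ct,(X,-Y,Z),p((575,185))),(ct,(-X,-Y,Z),p((460,530))),(ct,(-X,Y,Z),p((68,408))),
 (cs,(X,Y,Z),q((75,280))),(cs,(-X,-Y,Z),q((527,350))),(cs,(-X,Y,Z),q((222,455))),
 (ct,(.02,0,.126),p((352,228))),(cs,(.02,0,.126),q((279,210)))],[.6,-.2,-.3])
# post
obs=[(ct,p((110,335))),(cs,q((213,290)))]
print("post",tri(obs).round(4))
E
python3 fit.py
```

```text
stand [0.5688 0.2127] -21.18 res [ 0.5  0.5  0.2 -0.4 -0.1 -1.4  0.5 -0.4  0.8  0.5  0.4  0.2  0.   0.4
 -0.9  0.5]
pump [ 0.6128 -0.2072] -18.59 res [-0.4 -0.  -0.   0.8  1.1  0.1 -0.4 -1.3 -1.3  0.4  1.9 -1.2 -0.9  0.7
 -0.2  0.2  0.3 -0. ]
post [ 0.5851 -0.1134  0.1584]
```

```bash
python3 -m crank '[[0,0,-51,607,-651,-20,-1],[0,0,-51,607,-651,-20,-1],[0,0,-51,607,-651,-20,-1],[0,0,-51,607,-651,-20,-1],[0,0,-51,607,-651,-20,-1],[0,0,-51,607,-651,-20,-1],[0,0,-51,607,-651,-20,-1],[0,0,-51,607,-651,-20,-1],[0,0,-51,607,-651,-20,-1],[0,0,-51,607,-651,-20,-1],[0,0,-51,607,-651,-20,-1],[0,0,-51,607,-651,-20,-1]]'
python3 -c "
from h import *
s=bot.state();R=s['tool_rot'];print(s['t'],s['position'],R,R.T@(np.array([.5688,.2127,.17])-s['position'])*1000)"
```

```text
t: 2.15
position: [0.4472, -0.0481, 0.2453]
tool_rot: [[0.357, 0.934, 0.001], [0.934, -0.357, -0.001], [-0.0, 0.001, -1.0]]
wrist_force: [-0.4, -1.0, -0.4]
gripper_width: 0.999
2.15 [ 0.44720807 -0.04811336  0.24526847] [[ 3.57118342e-01  9.34058457e-01  1.13528265e-03]
 [ 9.34059030e-01 -3.57117425e-01 -9.34688287e-04]
 [-4.67624281e-04  1.39421535e-03 -9.99998919e-01]] [287.0729797   20.32803514  75.1626543 ]
```

```bash
python3 -m crank '[[0,0,0,48,4,10,-1],[0,0,0,96,8,22,-1],[0,0,0,143,11,34,-1],[0,0,0,190,14,46,-1],[0,0,0,238,17,60,-1],[0,0,0,287,20,75,-1],[0,0,0,287,20,75,-1],[0,0,0,287,20,75,-1]]'
python3 - <<'E'
from h import *
s=bot.state();c=calibration("wrist");W=camera("wrist");cv2.imwrite("pics/w1.png",W)
np.savez("w1.npz",W=W,pos=s["position"],**{k:c[k] for k in c})
print(s["position"],s["qvel"].round(1))
for d in masks_of("wrist","gauge_blue"): print(d["conf"],d["xy"],d["mask"].sum(),atz(c,d["xy"],.09))
E
```

```text
t: 2.95
position: [0.5673, 0.2123, 0.1688]
tool_rot: [[0.354, 0.935, -0.002], [0.935, -0.354, 0.001], [-0.0, -0.002, -1.0]]
wrist_force: [-0.3, -0.6, 0.6]
gripper_width: 1.001
[0.56725157 0.2123384  0.16884675] [ 3.1 -2.8  0.8  0.6 -0.2  0.2  0.6]
0.67 [160.4, 254.0] 2669 [0.45262329 0.2234528  0.09      ]
0.57 [320.8, 198.2] 1574 [0.57385763 0.22165831 0.09      ]
```

View pics/w1.png

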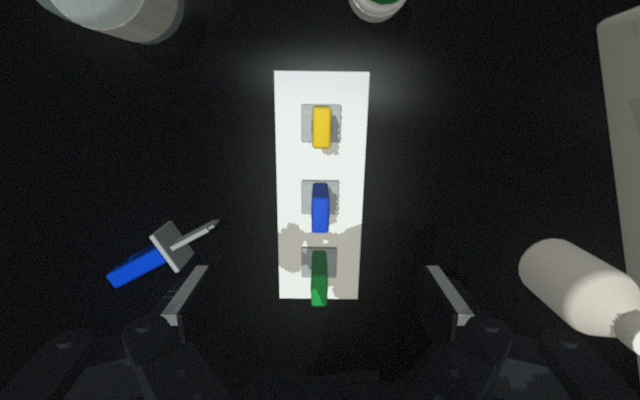

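The wrist picture shows the blue gauge (320,207) in the middle slot, between yellow (321,127) and green (319,278), with the bigger lying look-alike at (165,252). I choose the standing one.

```bash
python3 - <<'E'
from h import *
from scipy.optimize import least_squares
c={k:v for k,v in np.load("w1.npz").items()};W=c["W"]
crop(W,265,385,60,310,"w1c",2.4)
crop(W,280,360,165,250,"w1d",7)
obs=[((.035,.095,.045),(369,71)),((-.035,.095,.045),(274,71)),((.035,-.095,.045),(358,299)),((-.035,-.095,.045),(279,299))]
for full in (0,1):
    def res(x):
        cc,s=np.cos(x[2]),np.sin(x[2]);R=np.array([[cc,-s,0],[s,cc,0],[0,0,1]])
        return np.concatenate([proj(c,R@np.array(P)+[x[0],x[1],0])[0]-uv for P,uv in obs])
    r=least_squares(res,[.569,.213,-.37]);print(r.x,np.degrees(r.x[2]),r.fun.round(1))
x=r.x
cc,s=np.cos(x[2]),np.sin(x[2]);R=np.array([[cc,-s,0],[s,cc,0],[0,0,1]])
for P in [(-.015,.014,.049),(.015,.014,.049),(.006,.013,.094),(-.006,.013,.094),(.006,-.013,.094),(-.006,-.013,.094)]:
    print(P,proj(c,R@np.array(P)+[x[0],x[1],0])[0].round(1))
E
```

```text
[ 0.56952433  0.21094986 -0.37155069] -21.288286527687394 [ 0.4  0.6 -0.6 -0.3 -0.2  0.1  0.5 -0.5]
[ 0.56952433  0.21094986 -0.37155069] -21.288286527687394 [ 0.4  0.6 -0.6 -0.3 -0.2  0.1  0.5 -0.5]
(-0.015, 0.014, 0.049) [301.1 180.7]
(0.015, 0.014, 0.049) [339.2 181. ]
(0.006, 0.013, 0.094) [329.7 197.8]
(-0.006, 0.013, 0.094) [311.6 197.7]
(0.006, -0.013, 0.094) [329.  234.3]
(-0.006, -0.013, 0.094) [311.4 234.2]
```

View pics/w1d.png

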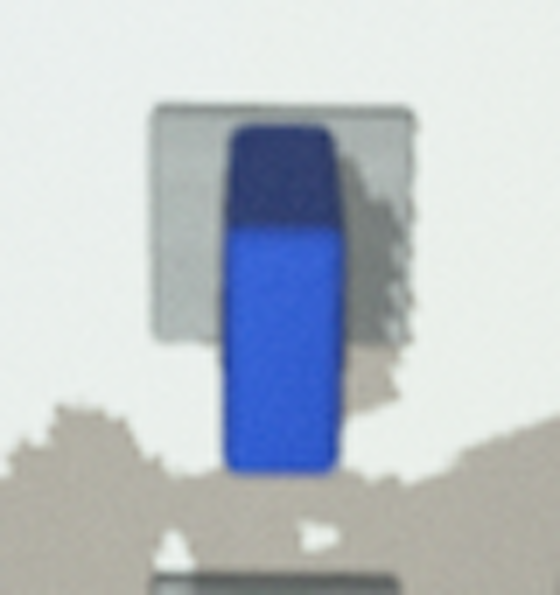

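```bash
python3 - <<'E'
from h import *
s=bot.state();R=s["tool_rot"];print(s["t"],s["position"],s["qvel"].round(2),R[:,2],np.degrees(np.arctan2(R[1,0],R[0,0])))
print(R.T@(np.array([.5695,.2110,.056])-s["position"])*1000)
E
```

```text
3.05 [0.56813184 0.20970042 0.17014984] [ 1.38 -1.23  0.14  0.3  -0.01 -0.03 -0.14] [ 6.35488148e-04 -8.05642708e-04 -9.99999474e-01] 69.01965503110412
[  1.76318605   0.71148602 114.14960193]
```

```bash
python3 -m crank '[[0,0,0.4,1,1,40,-1],[0,0,0.4,1,1,75,-1],[0,0,0.4,1,1,75,-1],[0,0,0.4,1,1,75,-1]]' 
python3 - <<'E'
from h import *
P=[];H=[]
s=bot.state();c=calibration("wrist");W=camera("wrist");cv2.imwrite("pics/w2.png",W)
print(c["xyz"]-s["position"],s["position"],s["tool_rot"])
for i in range(3):
    s=bot.state();print(s["position"],np.degrees(np.arctan2(s["tool_rot"][1,0],s["tool_rot"][0,0])));camera("wrist")
np.savez("w2.npz",W=W,**c)
E
```

```text
t: 3.45
position: [0.5697, 0.2102, 0.0962]
tool_rot: [[0.365, 0.931, 0.001], [0.931, -0.365, -0.001], [-0.0, 0.001, -1.0]]
wrist_force: [-0.2, 0.0, 1.1]
gripper_width: 1.002
[0.02726468 0.0694082  0.14196707] [0.56965014 0.21021706 0.09623675] [[ 3.65072692e-01  9.30978573e-01  9.09070979e-04]
 [ 9.30979006e-01 -3.65072369e-01 -5.04683015e-04]
 [-1.37972377e-04  1.03057198e-03 -9.99999459e-01]]
[0.57021808 0.21096007 0.09716173] 68.6120070800734
[0.57041897 0.21135665 0.09743974] 68.6320549455824
[0.57037158 0.21156428 0.09732119] 68.64721152230254
```

View pics/w2.png

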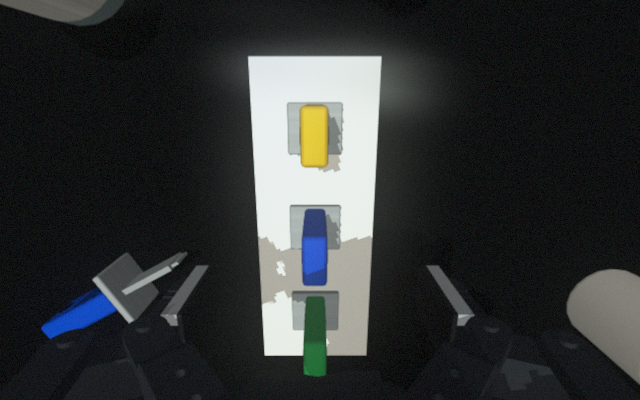

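```bash
python3 -m crank '[[0,0,0,-1,-0.5,30,-1],[0,0,0,-1,-0.5,41,-1],[0,0,0,-1,-0.5,41,-1],[0,0,0,-1,-0.5,41,-1],[0,0,0,-1,-0.5,41,0.5],[0,0,0,-1,-0.5,41,1],[0,0,0,-1,-0.5,41,1],[0,0,0,-1,-0.5,41,1],[0,0,0,-1,-0.5,41,1],[0,0,0,-1,-0.5,41,1]]' 40
```

```text
t: 4.65
position: [0.5684, 0.2108, 0.054]
tool_rot: [[0.363, 0.932, 0.0], [0.932, -0.363, 0.0], [0.0, 0.0, -1.0]]
wrist_force: [0.4, 0.5, 1.6]
gripper_width: 0.139
```

```bash
python3 -m crank '[[0,0,0,0,0,-20,1],[0,0,0,0,0,-55,1],[0,0,0,-10,5,-103,1],[0,0,0,-40,19,-140,1],[0,0,-1,-75,35,-172,1],[0,0,-1,-115,53,-197,1],[0,0,-2,-160,75,-206,1],[0,0,-2.7,-205,95,-206,1],[0,0,-2.7,-250,116,-206,1],[0,0,-2.7,-295,137,-206,1],[0,0,-2.7,-338,157,-206,1],[0,0,-2.7,-374,174,-206,1]]'
python3 -m crank '[[0,0,0,0,0,0,1],[0,0,0,0,0,0,1],[0,0,0,0,0,0,1]]'
python3 - <<'E'
from h import *
s=bot.state();c=calibration("wrist");W=camera("wrist");cv2.imwrite("pics/w3.png",W)
R=s["tool_rot"];print(s["position"],s["qvel"].round(1),np.degrees(np.arctan2(R[1,0],R[0,0])))
np.savez("w3.npz",W=W,pos=s["position"],R=R,**c)
T=camera("top");S=camera("side");crop(S,290,420,75,215,"s3",5)
E
```

```text
t: 5.85
position: [0.5939, -0.2042, 0.2596]
tool_rot: [[0.321, 0.947, -0.0], [0.947, -0.321, -0.001], [-0.001, -0.0, -1.0]]
wrist_force: [0.1, 0.2, -0.1]
gripper_width: 0.133
t: 6.15
position: [0.5947, -0.1991, 0.2599]
tool_rot: [[0.317, 0.948, 0.0], [0.948, -0.317, 0.001], [0.001, -0.0, -1.0]]
wrist_force: [0.3, 0.8, -0.9]
gripper_width: 0.138
[ 0.59466058 -0.19914984  0.25986958] [-0.5 -0.4 -0.3  0.1  0.1  0.   0. ] 71.51120366996021
```

View pics/w3.png

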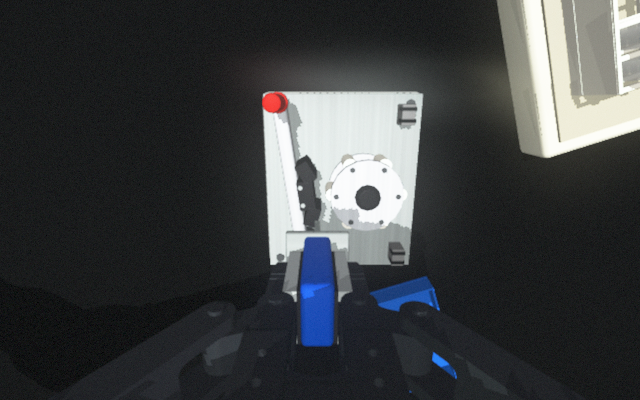

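View pics/s3.png

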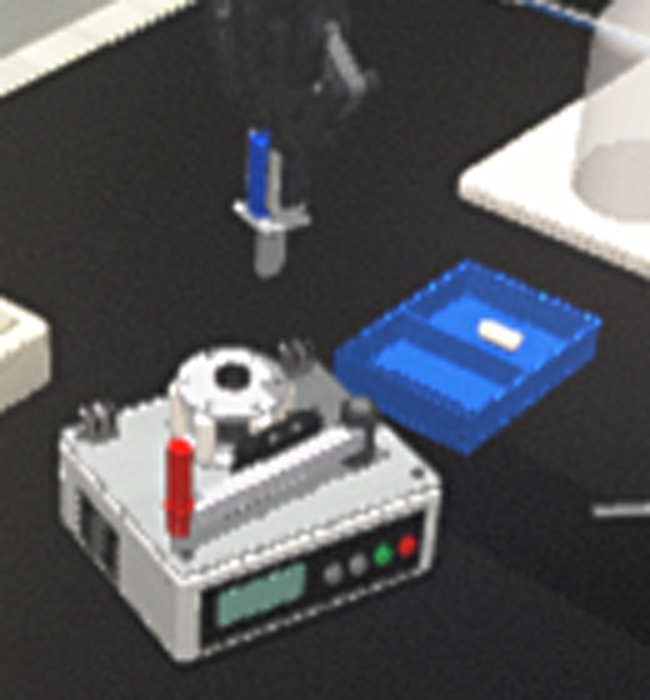

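The wrist view shows the gauge in the jaws at (317,290). The pump deck spans (264,93) to (409,265), the post is at (275,102) and the hub at (368,197). The shoe is at (308,190), with the gap to its right. Next I zoom in.

```bash
python3 - <<'E'
from h import *
W=np.load("w3.npz")["W"]
crop(W,255,430,85,275,"w3c",4)
crop(W,280,380,140,240,"w3d",7)
crop(W,270,370,220,360,"w3e",5)
E
```

```text
(no output)
```

View pics/w3c.png

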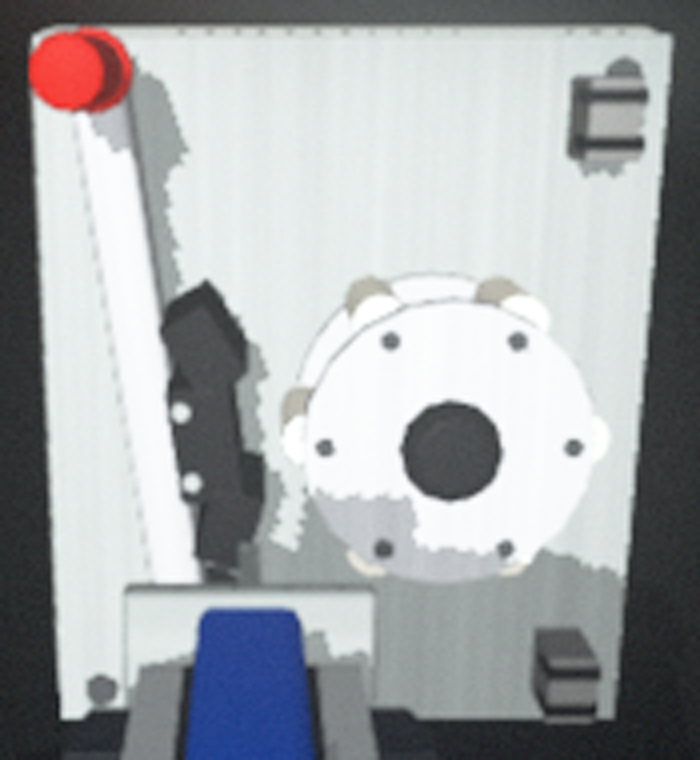

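View pics/w3d.png

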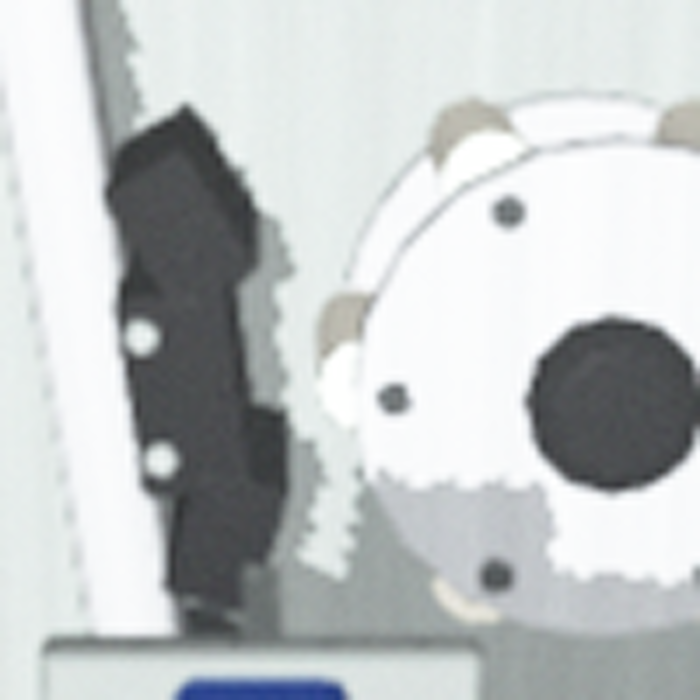

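View pics/w3e.png

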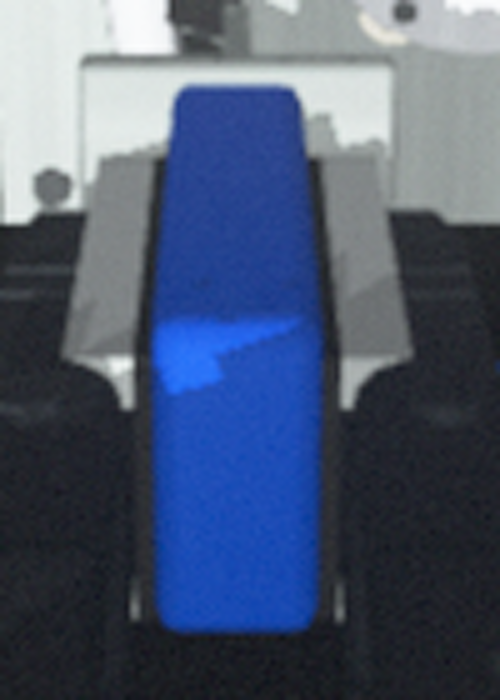

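```bash
cat > fit3.py <<'E'
from h import *
from scipy.optimize import least_squares
from scipy.spatial.transform import Rotation as Ro
D=np.load("w3.npz");c={k:D[k] for k in D.files}
t=lambda o,k:lambda p:np.array((o[0]+(p[0]+.5)/k-.5,o[1]+(p[1]+.5)/k-.5))
p=t((255,85),4);e=t((270,220),5)
# pump
def W(x,P):
    cc,s=np.cos(x[2]),np.sin(x[2]);P=np.array(P);return np.array([x[0]+cc*P[0]-s*P[1],x[1]+s*P[0]+cc*P[1],P[2]])
obs=[((.02,0,.126),p((451,450)),3),((.02-.032,0,.118),p((305,447)),2),((.02+.032,0,.118),p((593,450)),2),((.02,-.032,.118),p((450,583)),2),((.02,.032,.118),p((450,300)),2),
((-.075,.088,.078),p((30,34)),1),((.075,.088,.078),p((672,36)),1),((-.075,-.088,.078),p((60,718)),1),((.075,-.088,.078),p((615,718)),1)]
r=least_squares(lambda x:np.concatenate([w*(proj(c,W(x,P))[0]-uv) for P,uv,w in obs]),[.613,-.207,-.32])
x=r.x;print("pump",x,np.degrees(x[2]));print(r.fun.reshape(-1,2).round(1).tolist())
# roller left edge at z=.112, row 440
def pf(Pw): d=Pw-np.array([x[0],x[1],0]);cc,s=np.cos(x[2]),np.sin(x[2]);return np.array([cc*d[0]+s*d[1],-s*d[0]+cc*d[1],d[2]])*1000
q=pf(atz(c,p((281,440)),.112));print("roller face pump",q)
gx=q[0]-1.5
print("gap x",gx, "world",W(x,(gx/1000,0,.118)))
print("pin", pf(atz(c,p((325,447)),.119)), "post",pf(atz(c,p((66,70)),.152)))
for n,uv in (("shoe tip far(y+)",(247,358)),("shoe lower right top?",(262,500)),("shoe bottom",(237,565)),("shoe mid",(237,455))): print(n,pf(atz(c,p(uv),.118)))
print("TCP in pump",pf(c["pos"]))
# gauge in tool frame
G=[((-.015,.014,.004),e((82,58))),((.015,.014,.004),e((390,58))),((-.006,.013,.049),e((155,318))),((.006,.013,.049),e((318,318))),((-.006,-.013,.049),e((157,632))),((.006,-.013,.049),e((317,632))),((-.006,.013,.004),e((177,88))),((.006,.013,.004),e((301,88)))]
psi=np.arctan2(c["R"][1,0],c["R"][0,0])-np.pi/2
def GP(y,P): return Ro.from_euler("zyx",[psi+y[5],y[4],y[3]]).apply(P)+c["pos"]+y[:3]
r=least_squares(lambda y:np.concatenate([proj(c,GP(y,np.array(P)))[0]-uv for P,uv in G]),[0,0,-.01,0,0,0])
y=r.x;print("gauge rel TCP mm",y[:3]*1000,"roll(x),pitch(y),yaw deg",np.degrees(y[3:]));print(r.fun.reshape(-1,2).round(1).tolist())
g=c["pos"]+y[:3];print("gauge origin pump",pf(g),"yaw err",np.degrees(psi+y[5]-x[2]))
E
python3 fit3.py
```

```text
pump [ 0.61532204 -0.2114374  -0.31733917] -18.182194933713244
[[1.8, 4.1], [-2.3, -0.4], [1.4, -2.8], [-3.6, 0.1], [1.9, -0.9], [-3.3, -2.4], [2.4, -3.9], [-1.5, 2.5], [2.0, 1.7]]
roller face pump [-16.04212965  -0.254323   112.        ]
gap x -17.542129645420786 world [ 0.5986558  -0.20596356  0.118     ]
pin [-6.70695175e+00  5.09940889e-02  1.19000000e+02] post [-54.84671921  78.41699759 152.        ]
shoe tip far(y+) [-23.42451432  19.49815198 118.        ]
shoe lower right top? [-20.33410714 -12.21391526 118.        ]
shoe bottom [-25.94297007 -27.38127231 118.        ]
shoe mid [-25.72858462  -1.91791427 118.        ]
TCP in pump [-23.46402037   5.22684266 259.8695845 ]
gauge rel TCP mm [  0.31290736  -0.34663499 -12.62254436] roll(x),pitch(y),yaw deg [-0.39332597 -0.04560456  0.05200307]
[[-0.4, 2.2], [1.0, 2.1], [-0.8, 0.2], [0.8, 0.2], [-0.1, -0.4], [0.1, -0.4], [-0.5, -1.9], [-0.1, -1.9]]
gauge origin pump [-23.05857289   4.995155   247.24704014] yaw err -0.25459832976277585
```

```bash
python3 - <<'E'
from h import *
W=np.load("w3.npz")["W"]
a=W[145:240,285:345].astype(float)/255
a=(np.clip(a,0,.6)/.6)**.5
cv2.imwrite("pics/w3g.png",cv2.resize((a*255).astype(np.uint8),None,fx=6,fy=6,interpolation=cv2.INTER_CUBIC))
E
```

```text
(no output)
```

View pics/w3g.png

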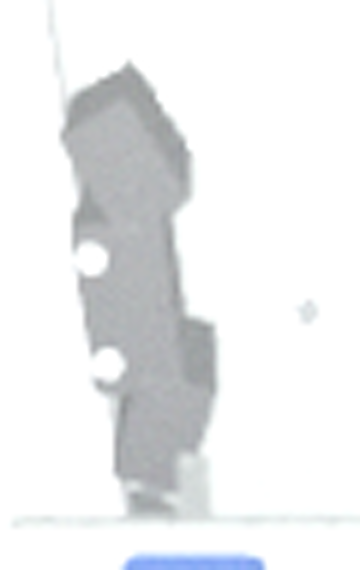

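```bash
python3 -m crank '[[0,0,0,-8,0,-0,1],[0,0,0,-20,3,20,1],[0,0,0,-26,5,40,1],[0,0,0,-26,5,48,1],[0,0,0,-26,5,48,1],[0,0,0,-26,5,48,1],[0,0,0,-26,5,48,1]]'
python3 - <<'E'
from h import *
camera("top");camera("top")
s=bot.state();c=calibration("wrist");W=camera("wrist");cv2.imwrite("pics/w4.png",W)
R=s["tool_rot"];print(s["position"],s["qvel"].round(1),np.degrees(np.arctan2(R[1,0],R[0,0])))
np.savez("w4.npz",W=W,pos=s["position"],R=R,**c)
a=W[100:300,270:450].astype(float)/255
a=(np.clip(a,0,.8)/.8)**.5
cv2.imwrite("pics/w4g.png",cv2.resize((a*255).astype(np.uint8),None,fx=3,fy=3,interpolation=cv2.INTER_CUBIC))
E
```

```text
t: 7.0
position: [0.5916, -0.2266, 0.2131]
tool_rot: [[0.318, 0.948, 0.002], [0.948, -0.318, -0.001], [-0.0, 0.002, -1.0]]
wrist_force: [-0.2, -0.4, -0.5]
gripper_width: 0.134
[ 0.59140837 -0.22680006  0.21278196] [ 0.1  0.1  0.1  0.3  0.  -0.1  0. ] 71.42541145722915
```

View pics/w4.png

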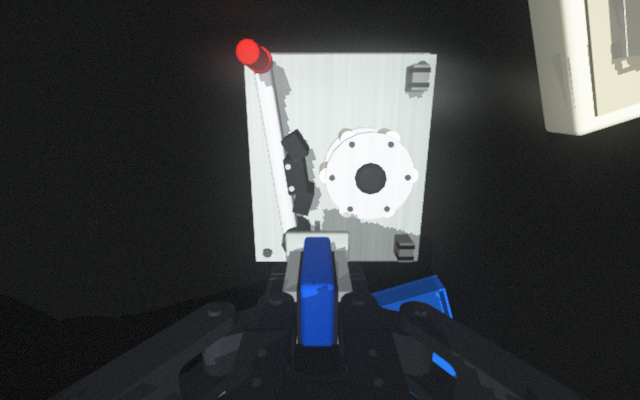

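View pics/w4g.png

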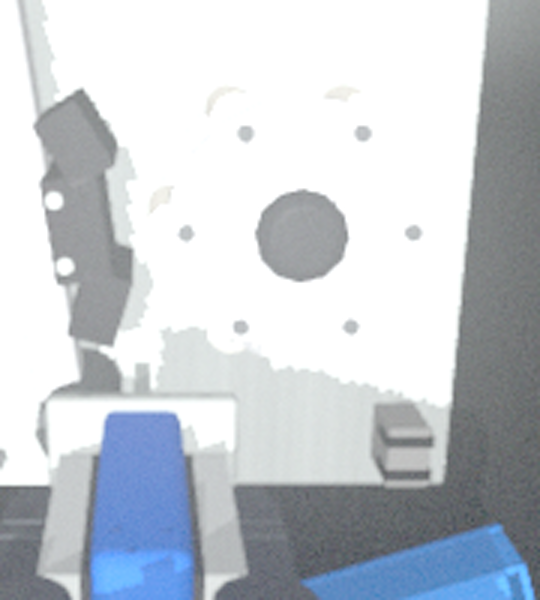

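```bash
cat > fit4.py <<'E'
from fit3 import *
D4=np.load("w4.npz");c4={k:D4[k] for k in D4.files}
print("----w4")
def uv4(a,b): return np.array((270+(a+.5)/3-.5,100+(b+.5)/3-.5))
obs4=[((.02,0,.126),uv4(302,235))]
# refit pump with w4 hub + pins
def pf2(x,Pw): d=Pw-np.array([x[0],x[1],0]);cc,s=np.cos(x[2]),np.sin(x[2]);return np.array([cc*d[0]+s*d[1],-s*d[0]+cc*d[1],d[2]])*1000
print("hub w3,w4 world",atz(c,p((451,450)),.126),atz(c4,uv4(302,235),.126))
g3=lambda a,b:np.array((285+(a+.5)/6-.5,145+(b+.5)/6-.5))
for n,a,b in (("bit TR",g3(214,325),uv4(130,247)),("bit BR",g3(214,390),uv4(131,285)),("upper blk R corner",g3(190,190),uv4(117,158)),("plate R at bolt2",g3(183,318),uv4(110,245)),("post",p((66,70)),np.array((247.5,51.5)))):
    P=tri([(c,a),(c4,b)]);print(n,pf2(x,P))
E
python3 fit4.py | sed -n '/w4/,$p'
python3 - <<'E'
from h import *
D=np.load("w4.npz")
crop(D["W"],235,345,30,225,"w4c",4)
crop(D["W"],275,345,120,220,"w4d",8)
E
```

```text
----w4
hub w3,w4 world [ 0.63417548 -0.21636261  0.126     ] [ 0.63405768 -0.21673173  0.126     ]
bit TR [-20.15028206  -8.79899593  95.69265945]
bit BR [-20.0858437  -17.4838305  101.61142088]
upper blk R corner [-23.24563119  16.95026571 114.33701185]
plate R at bolt2 [-25.26976838  -9.41380786  89.98038902]
post [-55.30462986  78.38279421 148.75771172]
```

View pics/w4d.png

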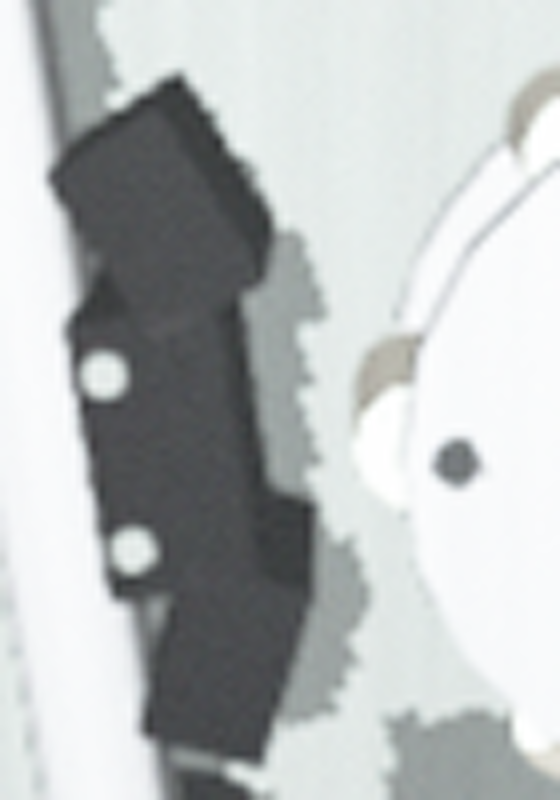

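```bash
cat >> fit4.py <<'E'
d=lambda a,b:np.array((275+(a+.5)/8-.5,120+(b+.5)/8-.5))
# re-anchor pump frame on hub from w4
hub=atz(c4,uv4(302,235),.126)
cc,s=np.cos(x[2]),np.sin(x[2]); x4=np.array([hub[0]-cc*.02,hub[1]-s*.02,x[2]])
print("x4",x4)
print("roller face",pf2(x4,atz(c4,d(353,455),.112)))
for a,b in ((238,310),(250,440),(262,560)): print("shoe face",pf2(x4,atz(c4,d(a,b),.118)))
G4=c4["pos"]+y[:3]; print("gauge origin",pf2(x4,G4), "TCP",pf2(x4,c4["pos"]))
for P in ((-.075,.088,.078),(.075,.088,.078)): print(proj(c4,W(x4,P)))
# deck yaw from left/right edges: pixel corners TL(245,54) TR(436,54) BL(255,262) BR(419,262)
for uv in ((245,54),(436,54),(255,262),(419,262)): print(pf2(x4,atz(c4,uv,.078)))
E
python3 fit4.py | sed -n '/x4/,$p'
```

```text
x4 [ 0.6150563  -0.21049094 -0.31733917]
roller face [-15.40347817  -1.70416133 112.        ]
shoe face [-25.41116922  12.61475853 118.        ]
shoe face [-24.5589138   1.0419019 118.       ]
shoe face [-23.66726842  -9.94105656 118.        ]
gauge origin [-16.97263011 -23.10557264 200.15941574] TCP [-17.37807758 -22.87388498 212.7819601 ]
[[237.71927302  49.29650917]]
[[438.88675237  47.78570751]]
[-69.80004353  84.73665081  78.        ]
[73.25620961 83.74703005 78.        ]
[-72.81210166 -87.09318053  78.        ]
[ 74.53064723 -88.35506058  78.        ]
```

```bash
python3 -m crank '[[0,0,0,10,-1,0,1],[0,0,0,23,-2.2,10,1],[0,0,0,23,-2.2,30,1],[0,0,0,23,-2.2,38,1],[0,0,0,23,-2.2,38,1],[0,0,0,23,-2.2,38,1],[0,0,0,23,-2.2,38,1]]'
python3 - <<'E'
from h import *
S=camera("side");T=camera("top")
s=bot.state();c=calibration("wrist");W=camera("wrist");cv2.imwrite("pics/w5.png",W)
R=s["tool_rot"];print(s["position"],s["qvel"].round(1),np.degrees(np.arctan2(R[1,0],R[0,0])))
np.savez("w5.npz",W=W,pos=s["position"],R=R,**c)
crop(S,310,390,95,195,"s5",7)
crop(W,235,405,90,290,"w5d",4)
E
```

```text
t: 7.85
position: [0.5966, -0.2047, 0.1746]
tool_rot: [[0.319, 0.948, 0.001], [0.948, -0.319, -0.0], [0.0, 0.001, -1.0]]
wrist_force: [-0.7, -0.5, -0.3]
gripper_width: 0.132
[ 0.59653592 -0.20481753  0.1745421 ] [ 0.   0.   0.   0.1 -0.  -0.1 -0. ] 71.37300707677822
```

View pics/s5.png

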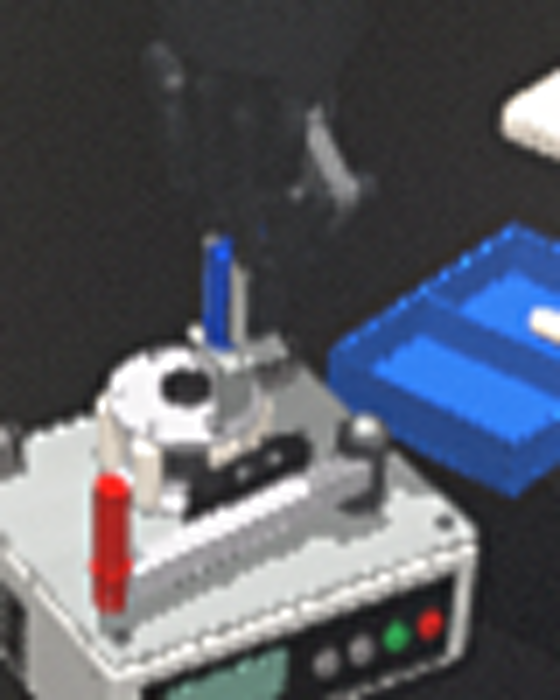

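View pics/w5d.png

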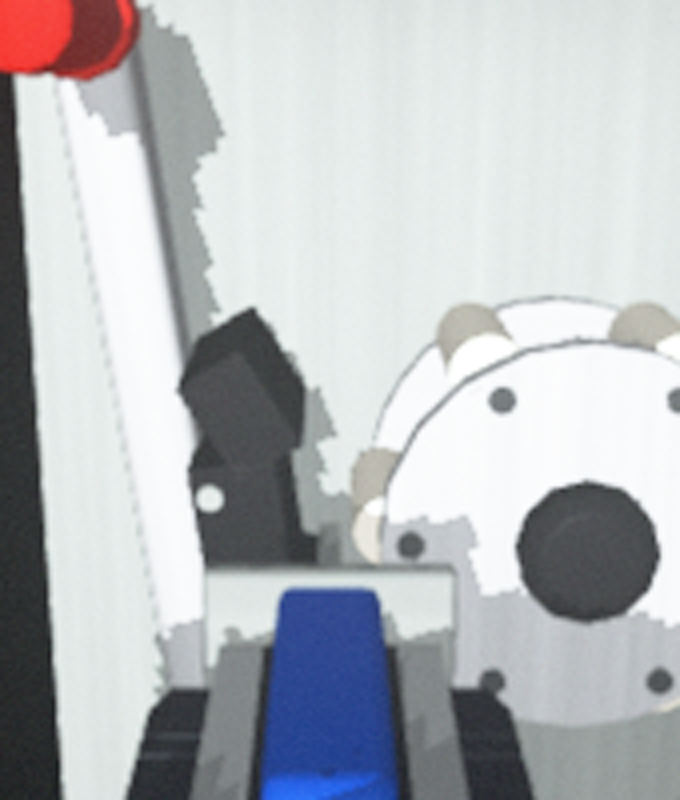

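```bash
python3 -m crank '[[0,0,0,0,0,8,1],[0,0,0,0,0,16,1],[0,0,0,0,0,24,1],[0,0,0,0,0,32,1],[0,0,0,0,0,38,1],[0,0,0,0,0,38,1],[0,0,0,0,0,38,1],[0,0,0,0,0,38,1]]'
python3 - <<'E'
from h import *
S=camera("side")
s=bot.state();W=camera("wrist");c=calibration("wrist")
print(s["position"],s["wrist_force"],s["wrist_torque"])
np.savez("w6.npz",W=W,pos=s["position"],R=s["tool_rot"],**c)
crop(S,310,390,95,195,"s6",7)
crop(W,235,405,130,330,"w6d",4)
E
```

```text
t: 8.8
position: [0.5965, -0.2046, 0.1362]
tool_rot: [[0.319, 0.948, 0.001], [0.948, -0.319, -0.0], [0.0, 0.001, -1.0]]
wrist_force: [-0.4, -0.2, -0.4]
gripper_width: 0.14
[ 0.59643837 -0.20465971  0.1362273 ] [-0.16513512 -0.94121563 -0.05609714] [-0.00716177  0.00838716  0.04812991]
```

View pics/s6.png

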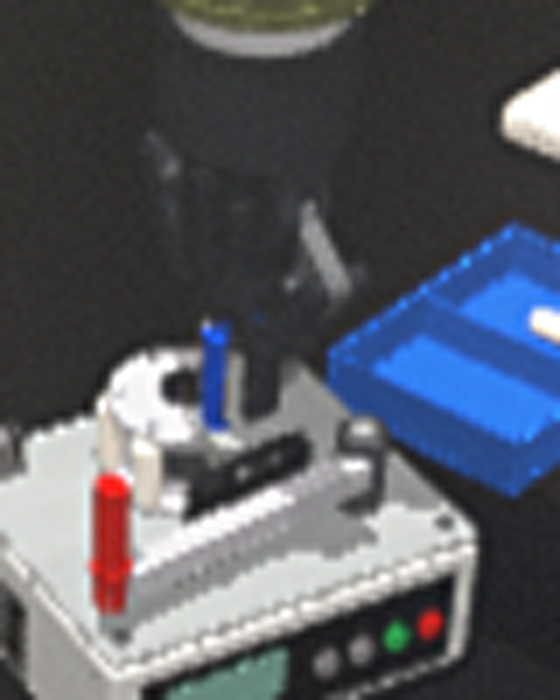

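View pics/w6d.png

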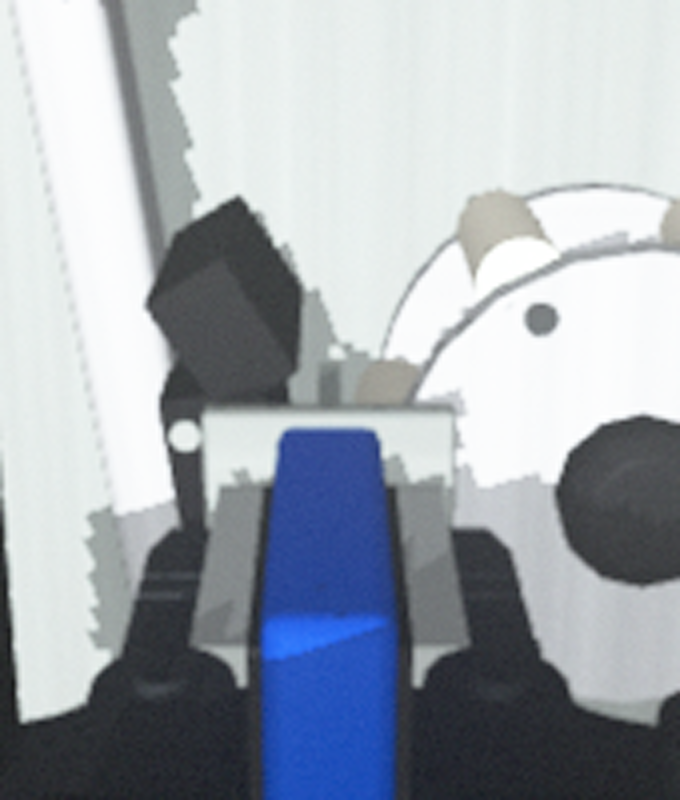

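```bash
python3 -m crank '[[0,0,0,0,0,2,1],[0,0,0,0,0,4,1],[0,0,0,0,0,5,1],[0,0,0,0,0,5,1],[0,0,0,0,0,5,1]]'
python3 -c "
from h import *
for i in range(3):
    s=bot.state();print(s['position'],s['wrist_force']);camera('top')"
```

```text
t: 9.4
position: [0.5962, -0.2046, 0.1308]
tool_rot: [[0.319, 0.948, -0.0], [0.948, -0.319, -0.0], [-0.0, -0.0, -1.0]]
wrist_force: [-0.1, 0.3, -1.0]
gripper_width: 0.133
[ 0.59616179 -0.2046348   0.13078091] [-0.11574259  0.30031289 -1.00881922]
[ 0.5962129  -0.20463983  0.13083729] [ 0.44987302  0.0250822  -0.56461216]
[ 0.59622763 -0.20464721  0.1308724 ] [-0.07397418 -0.384566   -0.80935893]
```

```bash
python3 -m crank '[[0,0,0,0,0,1,1],[0,0,0,0,0,1,1],[0,0,0,0,0,1,1]]'; python3 -m crank '[[0,0,0,0,0,1,1],[0,0,0,0,0,1,1],[0,0,0,0,0,1,1]]'
```

```text
t: 9.85
position: [0.5962, -0.2046, 0.1298]
tool_rot: [[0.319, 0.948, 0.0], [0.948, -0.319, -0.0], [-0.0, 0.0, -1.0]]
wrist_force: [-0.2, 0.0, -0.5]
gripper_width: 0.134
t: 10.15
position: [0.5962, -0.2046, 0.1287]
tool_rot: [[0.319, 0.948, -0.0], [0.948, -0.319, -0.0], [-0.0, -0.0, -1.0]]
wrist_force: [-1.0, -0.1, -0.1]
gripper_width: 0.136
```

```bash
python3 -m crank '[[0,0,0,0,0,0.7,1],[0,0,0,0,0,0.7,1],[0,0,0,0,0,0.7,1]]'; python3 -m crank '[[0,0,0,0,0,0.7,1],[0,0,0,0,0,0.7,1],[0,0,0,0,0,0.7,1]]'
```

```text
t: 10.45
position: [0.5962, -0.2047, 0.1281]
tool_rot: [[0.319, 0.948, 0.0], [0.948, -0.319, -0.0], [-0.0, 0.0, -1.0]]
wrist_force: [-0.1, 0.6, -1.1]
gripper_width: 0.137
t: 10.75
position: [0.5962, -0.2047, 0.1274]
tool_rot: [[0.319, 0.948, 0.0], [0.948, -0.319, -0.0], [-0.0, 0.0, -1.0]]
wrist_force: [-0.4, -0.1, -0.6]
gripper_width: 0.134
```

```bash
python3 - <<'E'
from h import *
S=camera("side");W=camera("wrist")
crop(S,310,390,95,195,"s7",7)
crop(W,235,405,130,330,"w7d",4)
E
```

```text
(no output)
```

View pics/w7d.png

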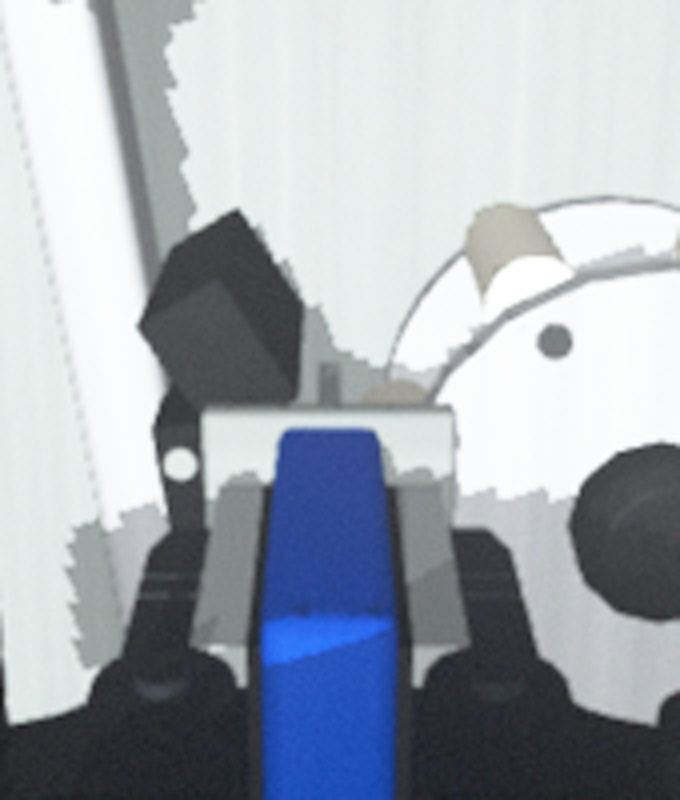

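View pics/s7.png

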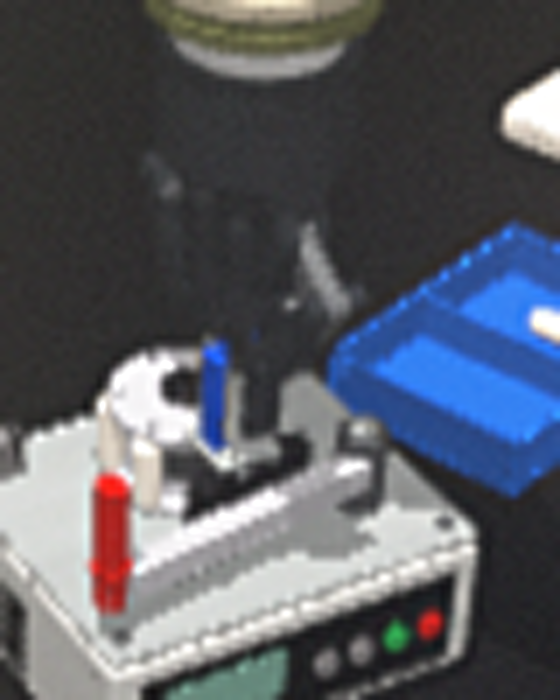

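```bash
for i in 1; do :; done; python3 -m crank '[[0,0,0,0,0,0.8,1],[0,0,0,0,0,0.8,1],[0,0,0,0,0,0.8,1]]'; python3 -m crank '[[0,0,0,0,0,0.8,1],[0,0,0,0,0,0.8,1],[0,0,0,0,0,0.8,1]]'
```

```text
t: 11.15
position: [0.5963, -0.2047, 0.127]
tool_rot: [[0.319, 0.948, 0.0], [0.948, -0.319, -0.0], [-0.0, 0.0, -1.0]]
wrist_force: [-2.0, 0.3, 3.8]
gripper_width: 0.136
t: 11.45
position: [0.5963, -0.2047, 0.1269]
tool_rot: [[0.319, 0.948, 0.001], [0.948, -0.319, -0.001], [-0.0, 0.001, -1.0]]
wrist_force: [-4.8, 1.3, 10.2]
gripper_width: 0.137
```

```bash
python3 -m crank '[[0,0,0,0,0,-1.2,1],[0,0,0,0,0,-1.2,1],[0,0,0,0,0,-1.2,0.5],[0,0,0,0,0,-1.2,0.2],[0,0,0,0,0,-1.2,0.2],[0,0,0,0,0,-1.2,0.2]]'
python3 - <<'E'
from h import *
S=camera("side");W=camera("wrist")
crop(S,310,390,95,195,"s8",7)
crop(W,235,405,130,400,"w8d",3)
E
```

```text
t: 12.05
position: [0.5961, -0.2046, 0.1268]
tool_rot: [[0.319, 0.948, -0.0], [0.948, -0.319, 0.0], [-0.0, -0.0, -1.0]]
wrist_force: [0.5, 0.4, 0.7]
gripper_width: 0.402
```

View pics/w8d.png

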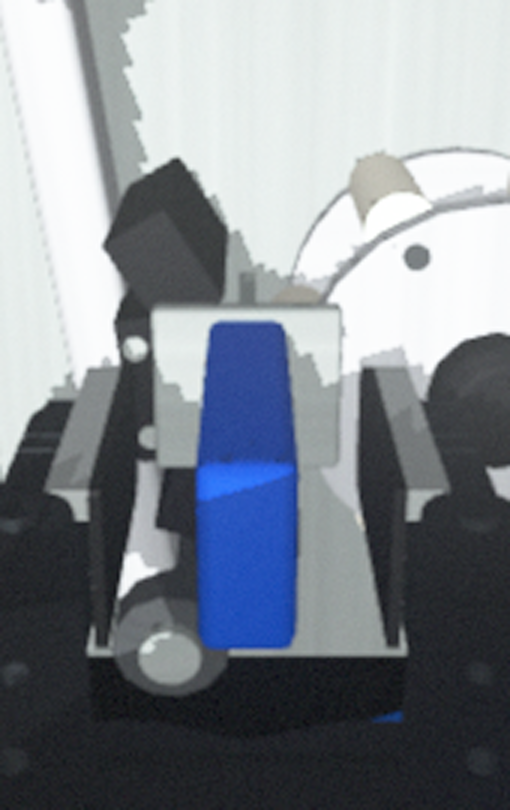

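View pics/s8.png

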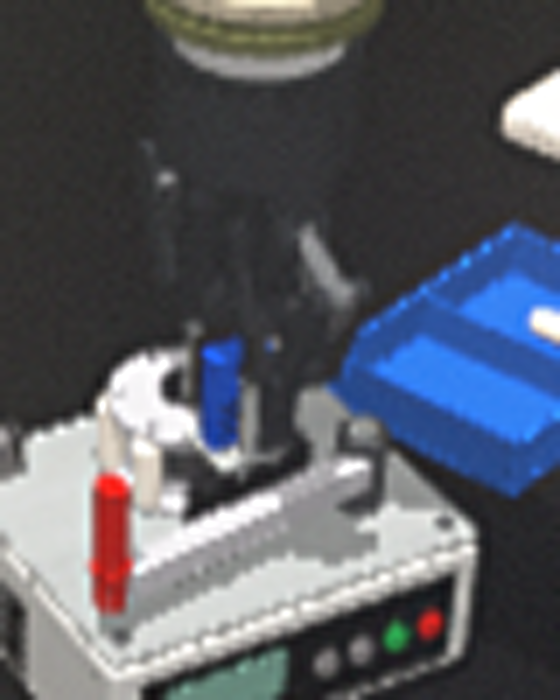

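```bash
python3 -m crank '[[0,0,0,0,0,-10,0.2],[0,0,0,0,0,-30,0.2],[0,0,0,0,0,-65,0.2],[0,0,0,10,-5,-70,0.2],[0,0,0,40,-20,-70,0.2],[0,0,0,79,-35,-70,0.2],[0,0,0,79,-35,-70,0.2],[0,0,0,79,-35,-70,0.2],[0,0,0,79,-35,-70,0.2]]'
python3 - <<'E'
from h import *
S=camera("side");T=camera("top");s=bot.state();c=calibration("wrist");W=camera("wrist");print(s["position"],s["qvel"].round(1))
np.savez("w9.npz",W=W,pos=s["position"],R=s["tool_rot"],**c);cv2.imwrite("pics/w9.png",W)
crop(S,310,390,85,195,"s9",6)
hub=np.array([.6341,-.2165]);a=-.3173
R=np.array([[np.cos(a),-np.sin(a)],[np.sin(a),np.cos(a)]])
P=hub+R@[-.0751,.0784];print("post world",P,"pred px top",proj(c,[*P,.152]),"tool delta",s["tool_rot"].T@(np.array([*P,.122])-s["position"])*1000)
E
```

```text
t: 13.05
position: [0.5882, -0.1195, 0.1971]
tool_rot: [[0.32, 0.947, 0.0], [0.947, -0.32, -0.001], [-0.001, 0.0, -1.0]]
wrist_force: [-0.1, -1.0, -0.2]
gripper_width: 0.4
[ 0.58814013 -0.1198361   0.19686952] [ 0.   0.2 -0.2  0.1 -0.1 -0.   0. ]
post world [ 0.58720989 -0.11858224] pred px top [[314.14045137 230.68130798]] tool delta [ 0.91664604 -1.27556804 74.86932481]
```

View pics/w9.png

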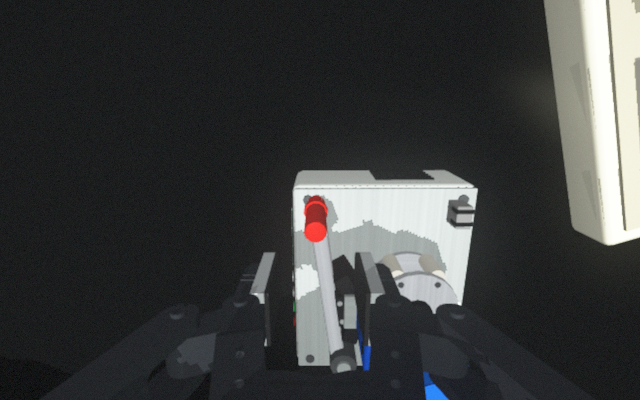

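View pics/s9.png

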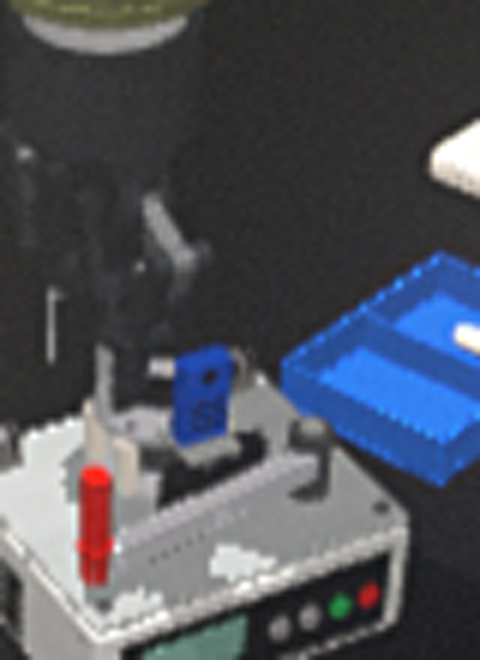

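The wrist view shows the post top at (316,228), midway between the pads at columns 265 and 365. The side view shows the gauge standing upright in the gap. Next I descend around the post.

```bash
python3 -m crank '[[0,0,0,1,0,20,0.2],[0,0,0,1,0,40,0.2],[0,0,0,1,0,60,0.2],[0,0,0,1,0,74,0.2],[0,0,0,1,0,74,0.2],[0,0,0,1,0,74,0.2]]'
python3 - <<'E'
from h import *
W=camera("wrist");cv2.imwrite("pics/w10.png",W);s=bot.state();print(s["position"],s["wrist_force"])
E
```

```text
t: 13.8
position: [0.5888, -0.1178, 0.1234]
tool_rot: [[0.319, 0.948, 0.0], [0.948, -0.319, 0.0], [0.0, 0.0, -1.0]]
wrist_force: [-0.5, 0.0, 1.0]
gripper_width: 0.4
[ 0.58910269 -0.11778225  0.123923  ] [-0.26568205  0.50230302 -0.40302209]
```

View pics/w10.png

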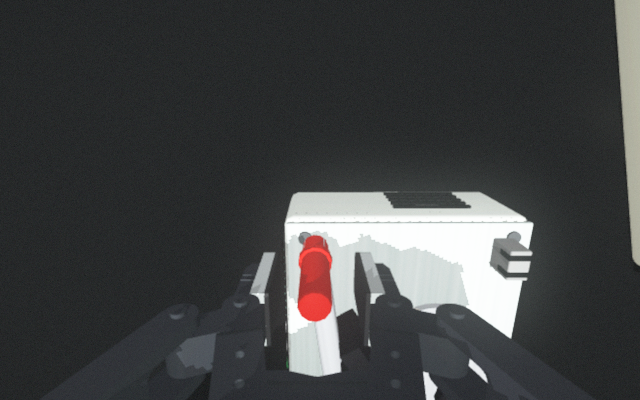

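```bash
python3 -m crank '[[0,0,0,0,3,0,0.2],[0,0,0,0,6,0,0.2],[0,0,0,0,9,0,0.2],[0,0,0,0,12,0,0.2],[0,0,0,0,14,0,0.2],[0,0,0,0,16,0,0.2],[0,0,0,0,18,0,0.2],[0,0,0,0,19,0,0.2],[0,0,0,0,19,0,0.2]]'
python3 - <<'E'
from h import *
W=camera("wrist");cv2.imwrite("pics/w11.png",W);s=bot.state();print(s["position"],s["wrist_force"]@s["tool_rot"])
E
```

```text
t: 14.75
position: [0.6066, -0.1238, 0.1229]
tool_rot: [[0.319, 0.948, -0.0], [0.948, -0.319, -0.0], [-0.0, -0.0, -1.0]]
wrist_force: [-0.9, 1.0, -0.7]
gripper_width: 0.402
[ 0.60658856 -0.12389403  0.12290928] [ 0.32573235 -0.75704788 -0.20730253]
```

View pics/w11.png

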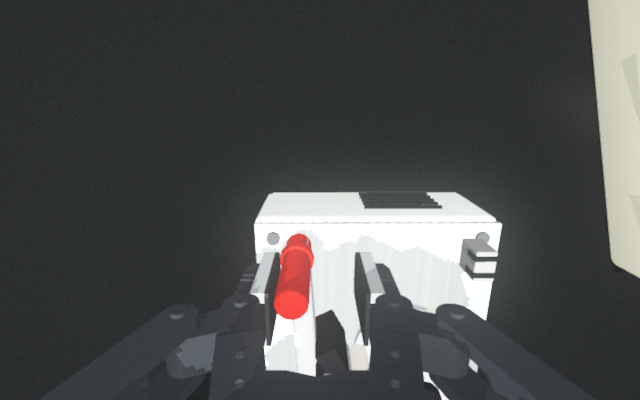

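```bash
python3 -m crank '[[0,0,0,0,1,0,0.2],[0,0,0,0,2,0,0.2],[0,0,0,0,3,0,0.2],[0,0,0,0,4,0,0.2],[0,0,0,0,4,0,0.2]]'
python3 -m crank '[[0,0,0,0,1,0,0.2],[0,0,0,0,1,0,0.2]]'
python3 -m crank '[[0,0,0,0,1,0,0.2],[0,0,0,0,1,0,0.2]]'
```

```text
t: 15.3
position: [0.6105, -0.1251, 0.123]
tool_rot: [[0.319, 0.948, 0.0], [0.948, -0.319, -0.0], [-0.0, 0.0, -1.0]]
wrist_force: [-0.3, 1.7, -0.2]
gripper_width: 0.394
t: 15.5
position: [0.6114, -0.1254, 0.123]
tool_rot: [[0.319, 0.948, 0.0], [0.948, -0.319, -0.0], [-0.0, 0.0, -1.0]]
wrist_force: [-0.3, 1.3, 0.2]
gripper_width: 0.398
t: 15.7
position: [0.6123, -0.1257, 0.123]
tool_rot: [[0.319, 0.948, 0.0], [0.948, -0.319, -0.0], [-0.0, 0.0, -1.0]]
wrist_force: [-1.2, 0.1, -0.0]
gripper_width: 0.399
```

```bash
python3 -m crank '[[0,0,0,0,1,0,0.2],[0,0,0,0,1,0,0.2]]'
python3 -m crank '[[0,0,0,0,0.7,0,0.2],[0,0,0,0,0.7,0,0.2]]'
python3 -c "
from h import *
S=camera('side');crop(S,310,390,85,195,'s12',6);W=camera('wrist');cv2.imwrite('pics/w12.png',W);s=bot.state();print(s['wrist_force']@s['tool_rot'])"
```

```text
t: 15.9
position: [0.6133, -0.126, 0.123]
tool_rot: [[0.319, 0.948, 0.0], [0.948, -0.319, -0.0], [-0.0, 0.0, -1.0]]
wrist_force: [-0.3, 1.7, 0.1]
gripper_width: 0.396
t: 16.1
position: [0.6139, -0.1261, 0.123]
tool_rot: [[0.319, 0.948, 0.0], [0.948, -0.319, -0.0], [-0.0, 0.0, -1.0]]
wrist_force: [-1.6, 1.5, -0.3]
gripper_width: 0.402
[ 1.37756625 -1.4714732   0.2291243 ]
```

View pics/s12.png

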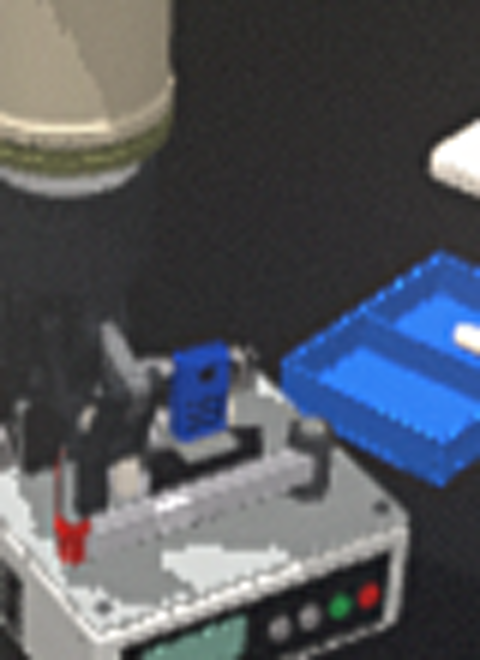

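View pics/w12.png

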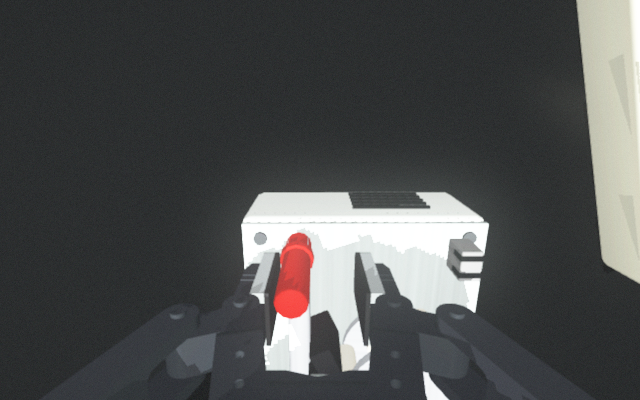

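```bash
python3 -m crank '[[0,0,0,0,0.7,0,0.2],[0,0,0,0,0.7,0,0.2]]' | grep -E "pos|force"
python3 -m crank '[[0,0,0,0,0.7,0,0.2],[0,0,0,0,0.7,0,0.2]]'| grep -E "pos|force"
```

```text
position: [0.6145, -0.1264, 0.123]
wrist_force: [-1.9, 2.0, -0.2]
position: [0.6148, -0.1264, 0.1229]
wrist_force: [-5.0, 2.9, 1.7]
```

```bash
python3 -m crank '[[0,0,0,0,0.7,0,0.2],[0,0,0,0,0.7,0,0.2]]' | grep -E "pos|force"
```

```text
position: [0.615, -0.1265, 0.1229]
wrist_force: [-7.4, 3.3, 3.6]
```

```bash
python3 -m crank '[[0,0,0,0,0.7,0,0.2],[0,0,0,0,0.7,0,0.2]]' | grep -E "pos|force"
```

```text
position: [0.6152, -0.1265, 0.1228]
wrist_force: [-8.4, 3.7, 6.2]
```

```bash
python3 -m crank '[[0,0,0,0,0,0,0.2],[0,0,0,0,0,0,0.2]]' | grep -E "pos|force"; python3 -c "
from h import *
S=camera('side');crop(S,310,390,85,195,'s13',6);s=bot.state();print(s['wrist_force']@s['tool_rot'])"
```

```text
position: [0.6152, -0.1265, 0.1228]
wrist_force: [-9.3, 2.8, 5.8]
[  0.7815432  -10.26913678  -6.0744316 ]
```

View pics/s13.png

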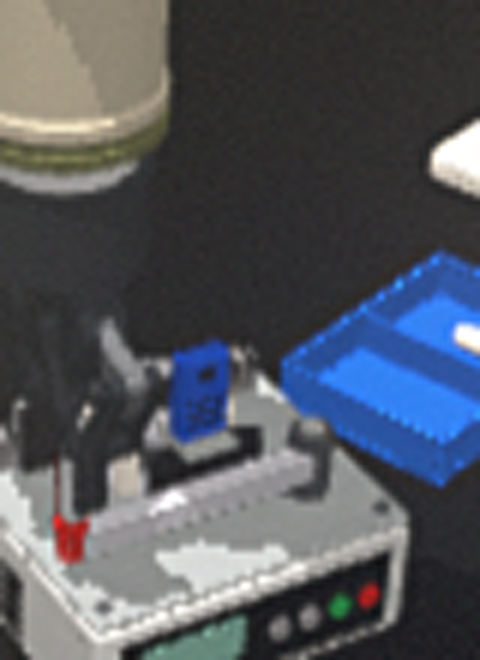

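```bash
python3 -m crank '[[0,0,0,0,-3,0,0.2],[0,0,0,0,-8,0,0.2],[0,0,0,0,-10,0,0.2],[0,0,0,0,-10,0,0.2],[0,0,0,0,-10,-20,0.2],[0,0,0,0,-10,-50,0.2],[0,0,0,0,-10,-100,0.2],[0,0,0,-30,-10,-130,0.2],[0,0,0,-75,-10,-130,0.2],[0,0,0,-100,-10,-130,0.2],[0,0,0,-100,-10,-130,0.2],[0,0,0,-100,-10,-130,0.2]]'
python3 - <<'E'
from h import *
S=camera("side");T=camera("top");s=bot.state();c=calibration("wrist");W=camera("wrist")
np.savez("w14.npz",W=W,T=T,S=S,pos=s["position"],R=s["tool_rot"],**c);cv2.imwrite("pics/w14.png",W);cv2.imwrite("pics/s14f.png",S);cv2.imwrite("pics/t14f.png",T)
crop(S,310,390,115,195,"s14",7);crop(W,240,420,60,260,"w14c",4)
E
```

```text
t: 18.45
position: [0.575, -0.219, 0.253]
tool_rot: [[0.32, 0.947, 0.0], [0.947, -0.32, 0.0], [0.0, 0.0, -1.0]]
wrist_force: [-0.4, 0.4, -0.3]
gripper_width: 0.398
```

View pics/w14.png

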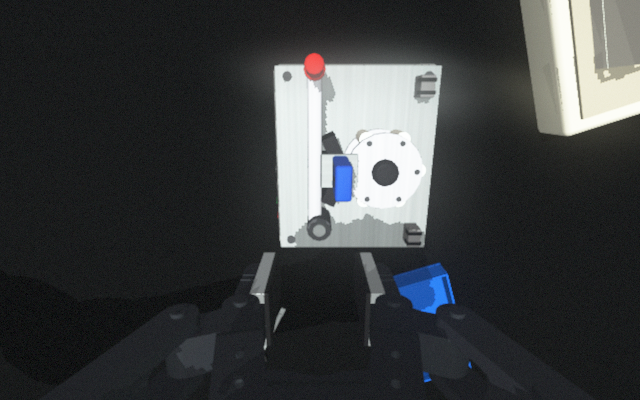

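View pics/w14c.png

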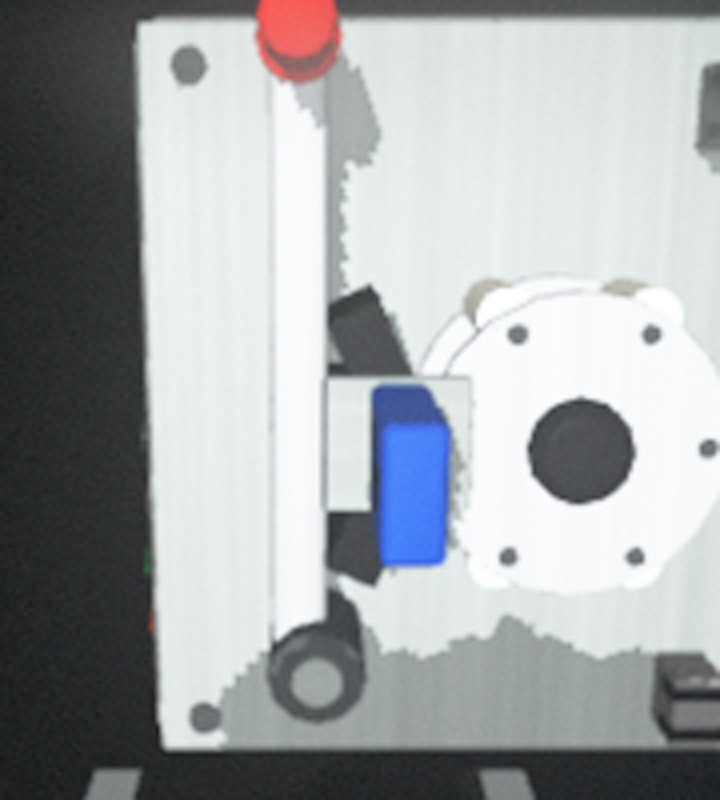

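View pics/s14.png

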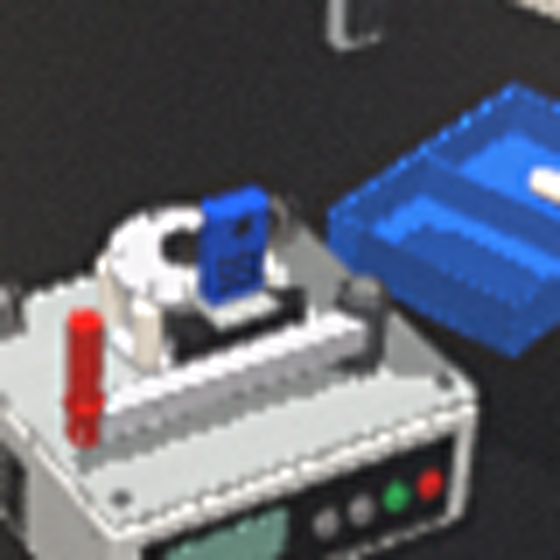

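View pics/s14f.png

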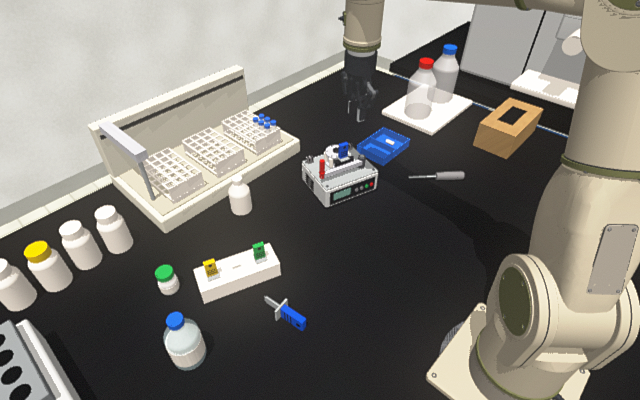

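The gauge stands in the gap and the arm bar is parallel to the pump. Before handing in I fit the gauge's pose to check that it is seated.

```bash
python3 - <<'E'
from h import *
from scipy.optimize import least_squares
from scipy.spatial.transform import Rotation as Ro
D=np.load("w14.npz");c={k:D[k] for k in D.files}
e=lambda a,b:np.array((240+(a+.5)/4-.5,60+(b+.5)/4-.5))
G=[((-.015,.014,.004),e(327,377)),((.015,.014,.004),e(471,377)),((-.015,-.014,.004),e(326,512)),((-.006,.013,.049),e(381,423)),((.006,.013,.049),e(450,423)),((-.006,-.013,.049),e(384,566)),((.006,-.013,.049),e(445,566))]
f=lambda y:np.concatenate([proj(c,Ro.from_euler("zyx",[y[5],y[4],y[3]]).apply(P)+y[:3])[0]-uv for P,uv in G])
r=least_squares(f,[.597,-.205,.118,0,0,-.32]);y=r.x
print(y[:3].round(4),"tilt x,y,yaw",np.degrees(y[3:]).round(2),r.fun.round(1))
hub=atz(c,e(582,450),.126);a=-.3173;R=np.array([[np.cos(a),-np.sin(a)],[np.sin(a),np.cos(a)]])
print("gauge rel roller_gap mm (from hub)",(R.T@(y[:2]-hub[:2]))*1000+[37.5,0])
for cam in("side","top"):
    pass
E
```

```text
[ 0.5993 -0.2064  0.1108] tilt x,y,yaw [  0.15   0.16 -17.99] [-0.3  0.4  0.1  0.   0.2 -0.4  0.2  0.1  0.1 -0.1 -0.8  0.   0.6 -0.1]
gauge rel roller_gap mm (from hub) [ 1.22039861 -0.94782889]
```

```bash
python3 - <<'E'
from h import *
s=bot.state();print(s["t"],s["qvel"].round(2),s["wrist_force"].round(1));order.finish_job()
E
```

```text
18.6 [-0.2  -0.06  0.15 -0.04  0.14 -0.04  0.08] [ 0.3  0.1 -0. ]
the job is handed in; nothing more can be done
```

The blue gauge is gripped between shoe and roller, and the job was handed in at about 18.6 s. I took the smaller, standing blue gauge from the stand's middle slot. I lowered it into the gap until the flange met the top, with contact at TCP height 127 mm and up to about 10 N, then released it. I then pushed the red post until it firmed up after roughly 15–16 mm of travel, held it at about 10 N, and backed the robot clear.

**Last checks:**
- **Gauge:** it stands upright, tilted under 0.2°, and sits about 1 mm from the expected gap position.
- **Pressure arm:** it lies parallel to the pump, as it should when gripping the 3 mm blade.
- **Other things:** the yellow and green gauges and the bystanders look unmoved.
- **Robot:** it touches nothing, with wrist force near 0 N.

**One disagreement:** the last picture fit put the flange underside at 111 mm instead of 118 mm. I put that down to image scale: the wrist view already read slightly off there before. The contact height points to the flange being seated at 118 mm.

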